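Set the upper tier back on the bathroom tray stand

ROBOT

A 7-joint arm with a two-finger parallel gripper is mounted at the origin on the work surface. World frame = base frame: x ahead of the robot, y to its left, z up, the work surface at z = 0. Lengths are in m, angles in rad, forces in N, time in s.
With the tool pointing down it reaches from about 0.425 to 0.925 m from the base axis. Payload 6.8 kg.
Tool frame: the origin (TCP) lies midway between the tips of the shut fingers; the grasp point (between the pads) lies 19 mm behind it; z points along the fingers, y is the direction in which the jaws open and shut (so a half turn about z gives the same grasp; the last joint's range is limited). The gripper opens to 85 mm and grips with 20 to 120 N. Pads are 22 mm wide; open, the fingers measure 114 mm over their backs; the gripper's body (76 mm by 85 mm) begins 54 mm behind the grasp point. The pads swing forward as they close: fully open they stand 13 mm farther back than shut.
Start: joints at [1.029, 0.477, 0.022, 1.555, -0.011, 1.109, -0.083], TCP at [0.284, -0.612, 0.231] pointing down, gripper open.
Joint ranges: [-2.96, 2.96], [-0.34, 2.1], [-1.41, 1.46], [0.24, 2.44], [-1.37, 4.51], [0.17, 1.92], [-2.96, 2.96]. Speed limits (rad/s): [2.39, 2.39, 3.14, 3.14, 3.14, 3.14, 3.14].

INTERFACE

Orientations are given as a unit quaternion [w, x, y, z].
In Python, from station import * gives the robot as it stands. The module is installed in compiled form; this text tells all that it offers.
- The arm moves only by the tool jog_arm, never from a script. Its arguments are lists of equal length, an entry for each row: "dp": the shift along the tool's x, y, z in units of 25 mm (1.0 is 25 mm), a list of three; "angular": the turn, a rotation vector about the tool's x, y, z in units of 5 degrees (1.0 is 5 degrees), a list of three; "claw": the finger opening in mm, from 0 to 85.4. A call has exactly 5 rows; each row is the pose to reach, as a shift and turn from the pose commanded when the call began, along the tool's axes at that moment; what a row does not reach only later rows make up. A row lasts 1/10 s, in which the tool goes at most 50 mm and 8.59 degrees, less where a joint would pass 70% of its speed; a pose out of reach is approached as far as the arm can. A call with a gripper value outside its range is refused whole. The fingers move at their own pace and stop on an object; "grip_force" is the grip in N (left out, the last holds). Time passes only in rows, so rows that repeat a pose let the fingers close, or fill a call up. It gives the time, the measured TCP pose, the force and the opening at its end, in the units of the state.
- get_obs(): the state, without advancing time (a new reading comes with each control period).
- read_camera(name): name is "side" or "top" or "wrist"; returns a dict with "pixels" (400x640x3 uint8, blue, green, red), "camera_matrix" (3x3 intrinsics, pixels), "k1" (the pictures are not rectified: a ray, as slopes to the right and down, at radius r is drawn at 1 + k1 r^2 times it, then the intrinsics apply), "rvec" (rotation vector, rad) and "tvec" (3), from world to camera coordinates, as OpenCV has them. Camera axes: x right, y down, z forward; pixel columns grow to the right and rows downward; lengths in m; the calibration is good to about 2 mm. A picture is of the moment at which its call begins. There is no depth.
- hand_in(): hands the job in, once; it reports no verdict.
The state is a dict: "t": time; "q": joint angles; "joint_vel": joint speeds; "joint_torque": joint torques, N m; "eef_pos": TCP position; "tool_rot": TCP orientation; "contact_force": force on the tool from outside, world axes, zero at the start; "torque": the same for the moment, N m; "gripper_width": opening from 0.0 (shut) to 1.0 (fully open).
Only numpy, scipy, OpenCV 4.12 (cv2) and the standard library are available. Lean on these libraries where they do the work, as an engineer would, in place of code of your own. Each camera call takes 0.05 s, during which the arm holds its last target.

TASK

Take the washed rattan tray by its handle board off the sloping drying rack and stack it as the upper tier over the lower rattan basket: level, with each of its four corner holes over its own steel post, lowered by hand and not let go until it sits fully home on the post collars. Then let go of it, and leave the mug, the soap dish, the shampoo bottle and the tongue cleaner as they stand.

Things in the scene. Friction and masses are not known exactly. Their poses are not given: they have to be found in the camera images.
- tray_mid (a point): Loose upper tray, about 0.3 kg: wooden floor 8 mm thick, woven rim. 130 mm (own x) by 190 mm (own y), rim top 30 mm above the underside. Point: on its centre line, 36 mm above the underside; z points away from the underside. It starts flat on the rack's slope, tilted 0.5 rad. Either way round (half turn) is good.
- tray_handle (a point): Top middle of the plain upright wooden handle board fixed in the middle of the tray, 72 mm above the tray's underside. The board is 70 mm long (own x), 16 mm thick (own y) and rises 64 mm from the floor; pinch it across its thickness. Same axes as the tray, so it leans with the tray.
- tray_hole (a point): One of the tray's four square through holes, 16 mm wide; this point is its middle, at the underside. Hole centres lie 49 mm either way in the tray's x and 79 mm either way in its y from the tray's centre line.
- rack_mid (a point): Fixed drying rack, 235 mm wide (own y); its slatted slope, 145 mm long, rises at 0.5 rad towards its own +x, with a lip 12 mm high along the low edge. Point: middle of the slope's surface, 75 mm above the table; x level, z up. The tray lies against the lip, up to 15 mm off-middle in y; its handle leans towards the low edge, away from the robot.
- stand_seat (a point): Middle of the fixed lower tier, at the height of the post collars' tops (85 mm above the table), where the tray's underside rests when home. Four steel posts stand nominally 49 mm either way in own x and 79 mm in own y: 11 mm thick with flat ends, 35 mm above this point; collars 24 mm across. z up. See stand_board.
- stand_board (a point): Middle of the lower tier's dark board (175 mm own x, 235 mm own y), on the table; its rattan basket's rim is 60 mm above the table. The four posts are one rigid fixed frame parallel to the board, but it was put in up to 8 mm off the board's middle in own x and also in own y, differently each time and not told: find it by touch or sight.
- mug: Bystander: white ceramic mug, 85 mm high, 76 mm wide, loose, upright between rack and stand; origin centre of its underside.
- soap_dish: Bystander: dark coconut shell soap dish, empty, 100 mm wide, 28 mm high, loose, between rack and stand on the robot's side; origin centre of its underside.
- shampoo: Bystander: closed blue plastic shampoo bottle, 190 mm high, 60 mm wide, loose, upright at the far side; origin centre of its underside.
- tongue_cleaner: Bystander: bent steel tongue cleaner, 120 mm by 60 mm, 6 mm thick, lying flat and loose at the far side; origin at its middle, on the table.
Things that resemble listed ones, but are neither listed nor needed, are in the scene too. Leave any orange look-alike of the part that bears tray_mid alone.

How it is judged:
By the outcome, as a careful person would: the job done as asked, in the order asked, and still so for the second after the job is handed in, with the robot touching nothing.
It also fails if it takes over 58 s, if anything falls off the work surface, if the arm or the gripper's body presses on something with over 40 N, if the wrist force passes 120 N, or if a joint passes its speed limit or range.

## Working session

There is one attempt and no reset: what is moved stays moved. The work goes in short steps, Python scripts to look and compute and a tool call to move; the robot and the scene stay as the last step left them, time stands still between calls to the robot, and variables do not carry over. Pictures are saved under pics/ and viewed, and the job is handed in when it is done.

Besides the shell and the picture viewer there is one more tool, called after "Request:" as name(argument=value, ...) on one line, values as JSON. jog_arm: Moves the arm, as the interface text tells. Its arguments: {"type":"object","properties":{"dp":{"type":"array","items":{"type":"array","items":{"type":"number"}}},"angular":{"type":"array","items":{"type":"array","items":{"type":"number"}}},"claw":{"type":"array","items":{"type":"number"}},"grip_force":{"type":"number"}},"required":["dp","angular","claw"]}

```bash
mkdir -p pics; ls; python3 - <<'E'
from station import *
import cv2,pickle
o=get_obs();print({k:o[k] for k in ('t','eef_pos','tool_rot','contact_force','gripper_width')})
for n in ('side','top','wrist'):
    c=read_camera(n); cv2.imwrite(f'pics/{n}0.png',c['pixels']); pickle.dump(c,open(f'{n}0.pkl','wb'))
    print(n,c['camera_matrix'],c['k1'],c['rvec'],c['tvec'])
E
```

```text
pics
{'t': 0.0, 'eef_pos': array([ 0.28346609, -0.61193782,  0.23032015]), 'tool_rot': array([-8.80899529e-04,  9.76564776e-01,  2.15221721e-01, -2.69802403e-04]), 'contact_force': array([-0.604007  , -0.70386762,  0.16230791]), 'gripper_width': 0.9982877967229816}
side [[394.16953509   0.         317.62793427]
 [  0.         394.16953509 204.0469191 ]
 [  0.           0.           1.        ]] 0.033026751763473375 [ 0.36711628 -2.71969466  1.23022821] [0.53409728 0.17832756 0.92752858]
top [[494.2936162    0.         319.54077015]
 [  0.         494.2936162  198.05260612]
 [  0.           0.           1.        ]] 0.02725732653025966 [ 2.12240296 -2.10542485  0.20974087] [0.02390923 0.53383358 1.11972808]
wrist [[277.37151801   0.         320.50756854]
 [  0.         277.37151801 198.07161905]
 [  0.           0.           1.        ]] 0.011137311689348313 [-2.423039    1.54608837  0.24168975] [-0.6737756  -0.03992082  0.37906933]
```

View pics/top0.png

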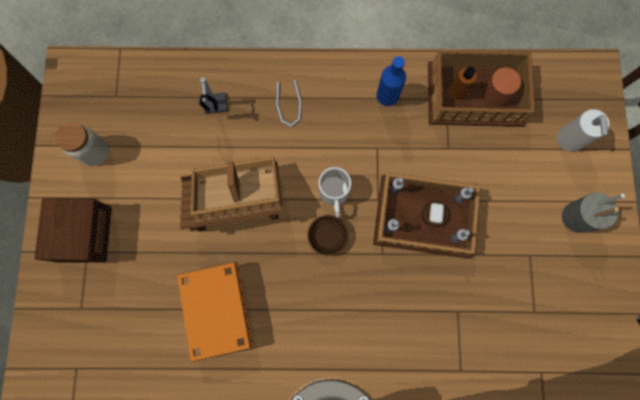

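View pics/side0.png

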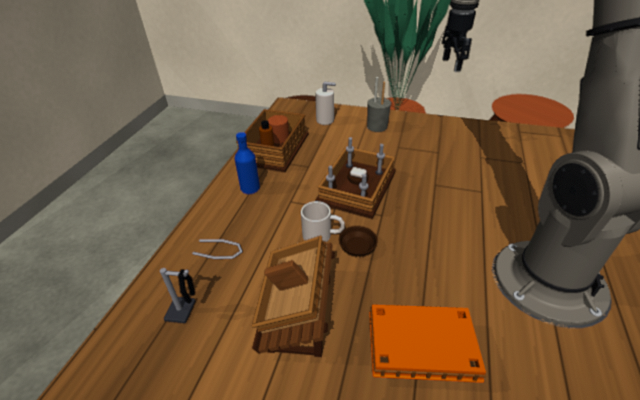

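View pics/wrist0.png

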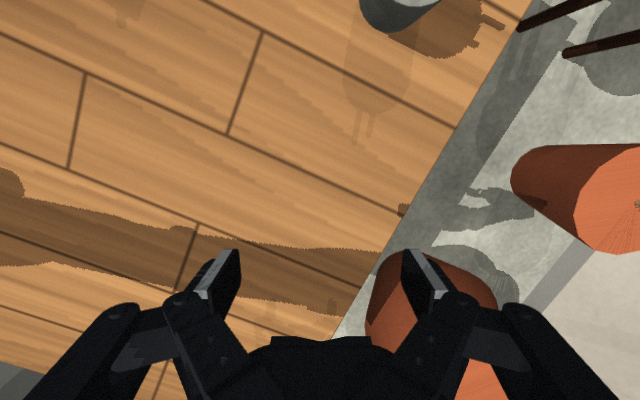

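```bash
python3 - <<'E'
import cv2
t=cv2.imread('pics/top0.png');s=cv2.imread('pics/side0.png')
def crop(im,x,y,w,h,k,name): cv2.imwrite(name,cv2.resize(im[y:y+h,x:x+w],None,fx=k,fy=k,interpolation=cv2.INTER_CUBIC))
crop(t,170,145,130,95,6,'pics/c_t_tray.png')
crop(t,365,165,130,95,6,'pics/c_t_stand.png')
crop(s,245,230,100,130,4.6,'pics/c_s_tray.png')
crop(s,310,130,100,90,6.5,'pics/c_s_stand.png')
E
```

```text
(no output)
```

View pics/c_t_tray.png

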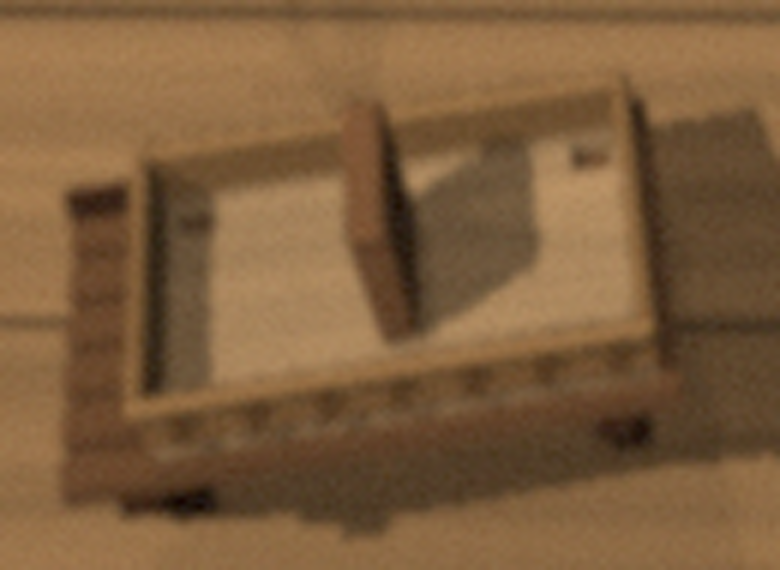

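View pics/c_t_stand.png

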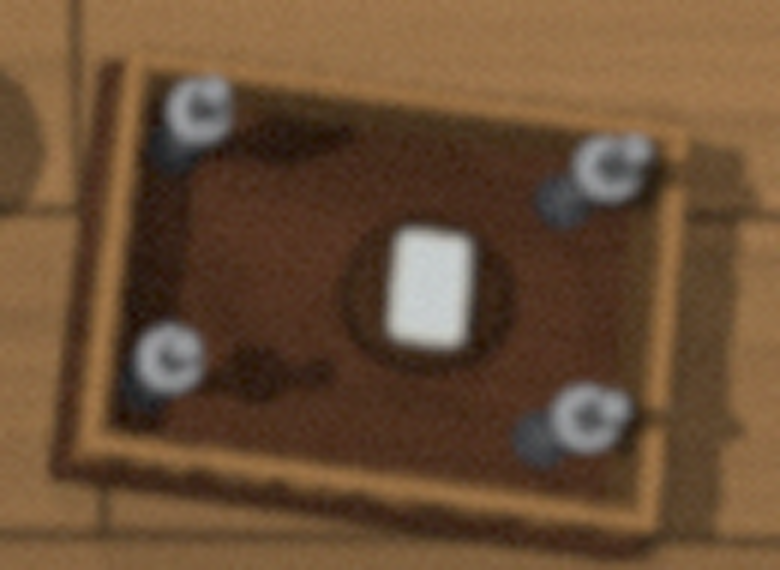

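View pics/c_s_tray.png

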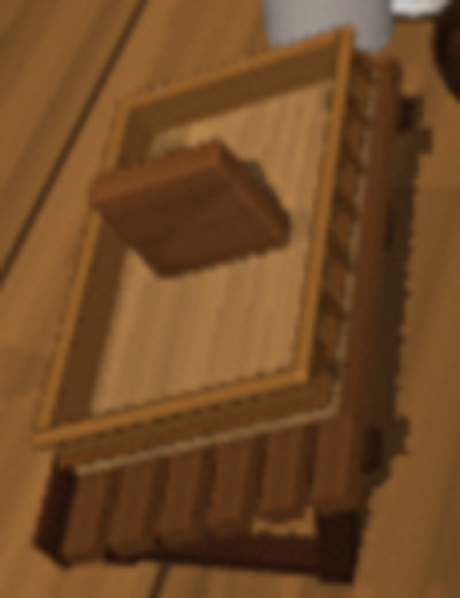

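View pics/c_s_stand.png

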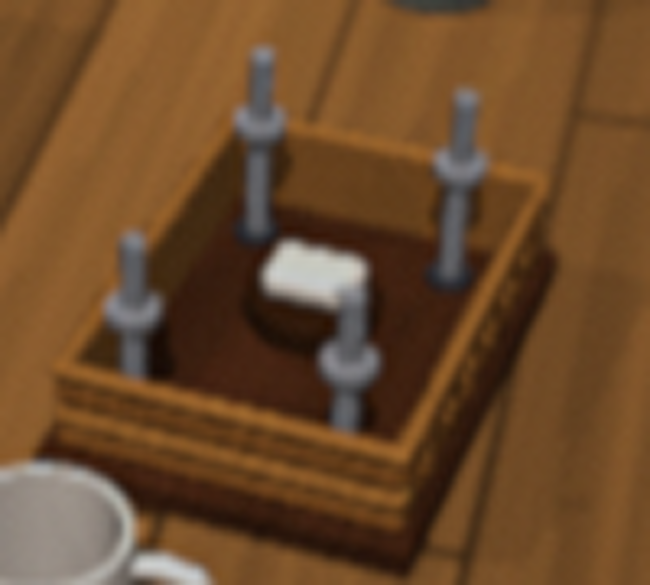

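```bash
cat > h.py <<'E'
import numpy as np,cv2,pickle
from scipy.optimize import least_squares
from scipy.spatial.transform import Rotation as R
def proj(c,P):
    P=np.atleast_2d(P)
    d=np.array([c['k1'],0,0,0,0])
    return cv2.projectPoints(P.astype(float),np.asarray(c['rvec'],float),np.asarray(c['tvec'],float),c['camera_matrix'],d)[0][:,0]
def load(n): return pickle.load(open(n+'.pkl','rb'))
def un(px,k,off): return (np.array(px,float)+.5)/k-.5+np.array(off)
E
cat > fit.py <<'E'
from h import *
T,S=load('top0'),load('side0')
# stand frame: yaw with own x; order corners far-left(top img UL), far-right, near-left, near-right
sg=np.array([[1,1],[1,-1],[-1,1],[-1,-1]])
col=np.c_[sg*[.049,.079],np.full(4,.085)]; tip=col+[0,0,.035]
tc=un([(197,110),(610,168),(168,357),(588,417)],6,(365,165))
tt=un([(212,101),(636,150),(180,350),(613,406)],6,(365,165))
sc_=un([(134,306),(260,122),(349,360),(460,164)],6.5,(310,130))
st=un([(132,238),(262,52),(352,290),(466,95)],6.5,(310,130))
def Rz(a): return R.from_euler('z',a).as_matrix()
def f(p,full=False):
    r=[]
    for c,m,px in((T,col,tc),(T,tip,tt),(S,col,sc_),(S,tip,st)):
        r.append(proj(c,m@Rz(p[2]).T+[p[0],p[1],0])-px)
    return np.concatenate(r) if full else np.concatenate(r).ravel()
s=least_squares(f,[.6,-.15,0.],loss='soft_l1')
print('stand',s.x,'\n',f(s.x,True).round(1).tolist())
# tray: own frame with x towards high edge (robot, world -x)
rim=np.array([[-.065,-.095],[-.065,.095],[.065,.095],[.065,-.095]])
rim=np.c_[rim,np.full(4,.030)]
# far-left, far-right, near-right, near-left ; own x=-world x, own y=-world y
tr=un([(145,155),(624,78),(655,332),(129,414)],6,(170,145))
sr=un([(38,438),(122,100),(350,30),(307,380)],4.6,(245,230))
# handle top: far edge left/right, near  (x=-.035 far)
hd=np.array([[-.035,-.008,.072],[-.035,.008,.072],[.035,.008,.072],[.035,-.008,.072]])
th=un([(345,100),(380,103),(382,238),(348,238)],6,(170,145))
sh=un([(104,212),(92,178),(217,142),(235,163)],4.6,(245,230))
hd_s=hd
def pose(p):
    # slope rises toward own +x: rotate about y by -tilt
    return R.from_euler('z',p[3])*R.from_euler('y',-p[4])*R.from_euler('x',p[5]), np.array(p[:3])
def g(p,full=False):
    Q,t=pose(p); r=[]
    for c,m,px in((T,rim,tr),(S,rim,sr),(T,hd,th)):
        r.append(proj(c,Q.apply(m)+t)-px)
    if full: return np.concatenate(r)
    return np.r_[np.concatenate(r).ravel(),(p[4]-.5)*200,p[5]*200]
s2=least_squares(g,[.6,.2,.072,np.pi+.1,.5,0],loss='soft_l1')
print('tray',s2.x,'\n',g(s2.x,True).round(1).tolist())
Q,t=pose(s2.x); print('handle',Q.apply([0,0,.072])+t,'mid',Q.apply([0,0,.036])+t,Q.as_matrix().round(3))
print('sidehandle',((proj(S,Q.apply(hd)+t)-np.array([245,230])+.5)*4.6).round(),)
E
python3 fit.py
```

```text
stand [ 0.50354935 -0.22502354 -0.13223971] 
 [[0.3, 0.9], [-0.3, 0.5], [0.5, 1.1], [-0.1, 0.8], [0.2, -1.2], [-0.1, 0.2], [0.7, -0.0], [0.2, 0.6], [-0.6, 0.3], [-0.6, -0.3], [-0.4, 0.1], [-0.6, -0.2], [-0.3, 0.5], [-0.5, 0.6], [-0.1, 0.5], [-0.5, 0.5]]
tray [5.38799436e-01 2.20984379e-01 7.42838914e-02 3.31135858e+00
 4.98396863e-01 1.58677314e-03] 
 [[-0.2, 0.7], [-0.5, 1.0], [-1.0, 0.0], [1.1, 0.1], [-0.0, -0.5], [0.6, 0.6], [-0.7, 0.2], [-1.9, -1.5], [-0.7, 0.8], [0.5, -0.8], [1.0, -0.6], [-0.6, 0.6]]
handle [0.57270262 0.22691184 0.13752501] mid [0.55575103 0.22394811 0.10590445] [[-0.866  0.17   0.471]
 [-0.148 -0.985  0.082]
 [ 0.478  0.001  0.878]]
sidehandle [[ 83. 200.]
 [ 90. 172.]
 [220. 132.]
 [215. 160.]]
```

```bash
cat >> h.py <<'E'
def tool(o):
    q=o['tool_rot']; return R.from_quat([q[1],q[2],q[3],q[0]]), np.array(o['eef_pos'])
def cmd(o,Rt,pt):
    Rc,p=tool(o); return (Rc.inv().apply(np.array(pt)-p)/.025).round(3), ((Rc.inv()*Rt).as_rotvec(degrees=True)/5).round(3)
def down(yaw): # tool z down, tool x heading yaw
    c,s=np.cos(yaw),np.sin(yaw); return R.from_matrix(np.array([[c,s,0],[s,-c,0],[0,0,-1.]]))
E
python3 - <<'E'
from h import *
from station import *
o=get_obs();Rc,p=tool(o);W=load('wrist0')
Rw=R.from_rotvec(np.ravel(W['rvec']));cp=-Rw.inv().apply(np.ravel(W['tvec']))
print('cam in tool',Rc.inv().apply(cp-p),'axes z',Rc.inv().apply(Rw.inv().apply([0,0,1])),'x',Rc.inv().apply(Rw.inv().apply([1,0,0])))
# view stand: tool x heading? 
for yaw in (-.132,):
  for pt in ([.46,-.21,.33],[.5,-.225,.36]):
    print(cmd(o,down(yaw),pt))
E
```

```text
cam in tool [ 0.07692069 -0.00024688 -0.14142642] axes z [-3.01922827e-01 -4.98557520e-04  9.53332239e-01] x [7.30084080e-04 9.99999449e-01 7.54182294e-04]
(array([ 13.165, -11.632,  -3.962]), array([-1.500e-02,  5.000e-03,  6.484e+00]))
(array([ 14.364, -10.416,  -5.164]), array([-1.500e-02,  5.000e-03,  6.484e+00]))
```

```bash
python3 - <<'E'
from h import *
from station import *
o=get_obs()
print(cmd(o,down(np.radians(98)),[.51,-.285,.25]))
E
```

```text
(array([13.719, -8.065, -0.767]), array([-1.4000e-02, -9.0000e-03, -1.4629e+01]))
```

Request:
jog_arm(dp=[[0.7,-0.4,-0.1],[2.1,-1.2,-0.2],[3.7,-2.2,-0.3],[5.4,-3.2,-0.4],[7.1,-4.2,-0.5]], angular=[[0,0,-0.8],[0,0,-2.3],[0,0,-4.0],[0,0,-5.7],[0,0,-7.4]], claw=[60,60,60,60,60])

```text
t: 0.65
eef_pos: [0.4012, -0.4409, 0.2437]
tool_rot: [-0.0, 0.856, 0.516, -0.0]
contact_force: [1.8, -0.6, 0.0]
gripper_width: 0.7
```

```bash
python3 - <<'E'
from h import *
from station import *
o=get_obs();print(o['t'],o['eef_pos'],o['q'],o['gripper_width'])
print(cmd(o,down(np.radians(98)),[.51,-.285,.25]))
E
```

```text
0.65 [ 0.40120641 -0.44093877  0.24373159] [ 0.8673069   0.34455101 -0.17772797  1.7270994   0.06804504  1.07617346
  0.18182053] 0.6996904736050114
(array([ 7.548,  0.937, -0.252]), array([-3.000e-03, -0.000e+00, -7.165e+00]))
```

Request:
jog_arm(dp=[[1.7,0.2,-0.1],[3.5,0.4,-0.1],[5.2,0.6,-0.2],[6.8,0.8,-0.2],[7.5,0.9,-0.2]], angular=[[0,0,-1.6],[0,0,-3.3],[0,0,-5.0],[0,0,-6.5],[0,0,-7.2]], claw=[60,60,60,60,60])

```text
t: 1.15
eef_pos: [0.5113, -0.2834, 0.2489]
tool_rot: [-0.0, 0.653, 0.757, 0.001]
contact_force: [-0.7, -0.1, -0.3]
gripper_width: 0.7
```

```bash
python3 - <<'E'
from h import *
from station import *
for n in ('wrist','top','side'):
    c=read_camera(n); cv2.imwrite(f'pics/{n}1.png',c['pixels']); pickle.dump(c,open(f'{n}1.pkl','wb'))
o=get_obs();print(o['t'],o['eef_pos'],o['q'],o['joint_vel'])
E
```

```text
1.3 [ 0.50899898 -0.28757024  0.24852195] [ 0.69761034  0.33883896 -0.36620717  1.73805508  0.13483866  1.08997847
  0.42521808] [ 0.03081332 -0.0002931   0.05056993  0.00404069  0.00876429  0.00150061
 -0.00560482]
```

View pics/wrist1.png

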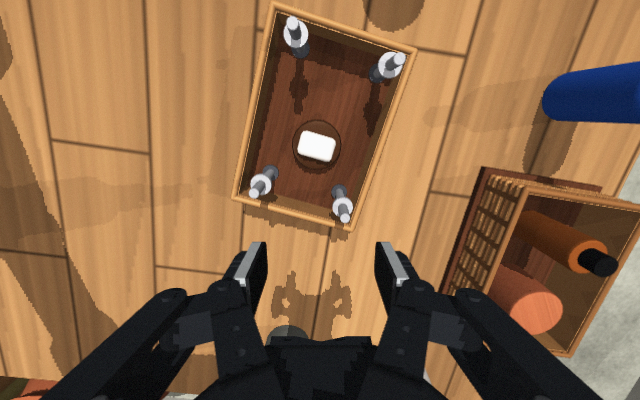

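```bash
python3 - <<'E'
from h import *
from station import *
c=read_camera('wrist'); cv2.imwrite('pics/wrist2.png',c['pixels']); pickle.dump(c,open('wrist2.pkl','wb'))
im=c['pixels']
cv2.imwrite('pics/w2a.png',cv2.resize(im[0:110,240:430],None,fx=4.2,fy=4.2,interpolation=cv2.INTER_CUBIC))
cv2.imwrite('pics/w2b.png',cv2.resize(im[140:250,220:410],None,fx=4.2,fy=4.2,interpolation=cv2.INTER_CUBIC))
p=[.5035,-.2250,-.1322]
sg=np.array([[1,1],[1,-1],[-1,1],[-1,-1]])
col=np.c_[sg*[.049,.079],np.full(4,.085)]
Q=R.from_euler('z',p[2])
print(proj(c,Q.apply(col)+[p[0],p[1],0]).round(1),proj(c,Q.apply(col+[0,0,.035])+[p[0],p[1],0]).round(1))
E
```

```text
[[392.9  58.9]
 [346.  204.1]
 [297.1  28.8]
 [263.3 182.2]] [[402.9  51.8]
 [349.  214.9]
 [293.7  17.2]
 [256.5 190.8]]
```

View pics/w2a.png

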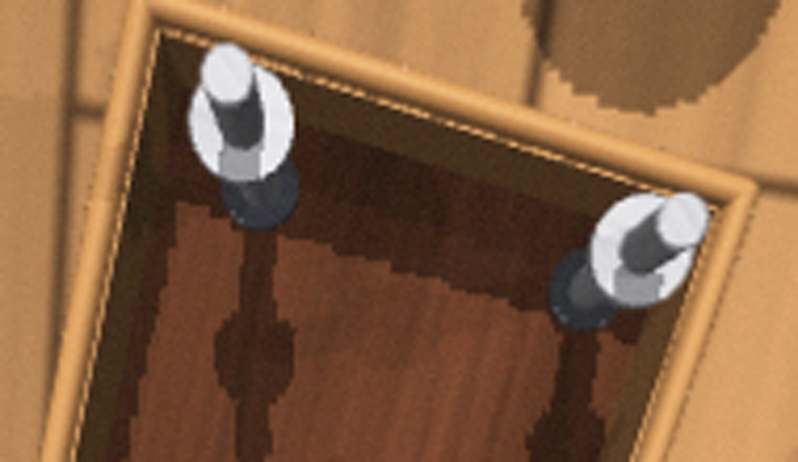

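View pics/w2b.png

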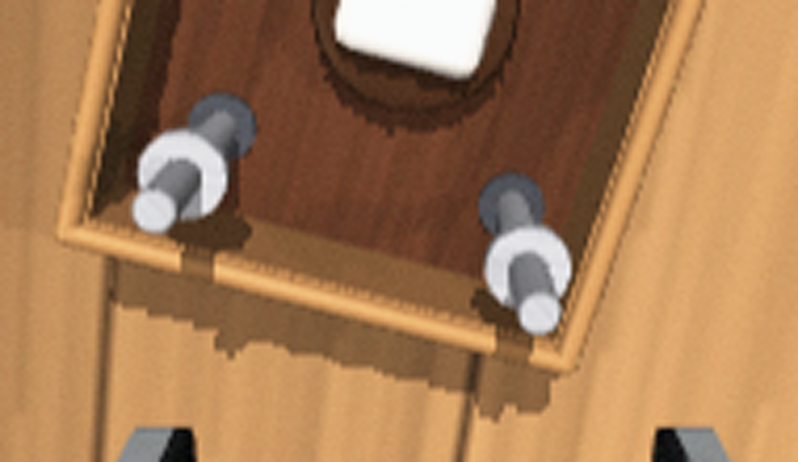

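```bash
cat > stand.py <<'E'
from h import *
T,S,W=load('top0'),load('side0'),load('wrist2')
sg=np.array([[1,1],[1,-1],[-1,1],[-1,-1]])
col=np.c_[sg*[.049,.079],np.full(4,.085)]; tip=col+[0,0,.035]
tc=un([(197,110),(610,168),(168,357),(588,417)],6,(365,165))
tt=un([(212,101),(636,150),(180,350),(613,406)],6,(365,165))
sc_=un([(134,306),(260,122),(349,360),(460,164)],6.5,(310,130))
st=un([(132,238),(262,52),(352,290),(466,95)],6.5,(310,130))
wc=np.array([un((642,249),4.2,(240,0)),un((529,264),4.2,(220,140)),un((243,124),4.2,(240,0)),un((184,174),4.2,(220,140))])
wt=np.array([un((683,221),4.2,(240,0)),un((540,312),4.2,(220,140)),un((226,73),4.2,(240,0)),un((155,210),4.2,(220,140))])
def mk(L,z=False):
    def f(p,full=False):
        Q=R.from_euler('z',p[2]); r=np.concatenate([proj(c,Q.apply(m)+[p[0],p[1],p[3] if z else 0])-px for c,m,px in L])
        return r if full else r.ravel()
    return f
D={'top':[(T,col,tc),(T,tip,tt)],'side':[(S,col,sc_),(S,tip,st)],'wrist':[(W,col,wc),(W,tip,wt)]}
D['all']=sum(D.values(),[])
for k,L in D.items():
  for z in (0,1):
    f=mk(L,z); s=least_squares(f,[.5,-.22,-.13,0][:4],loss='soft_l1'); print(k,z,s.x.round(4),np.sqrt((f(s.x)**2).mean()).round(2))
E
python3 stand.py
```

```text
top 0 [ 0.5045 -0.2247 -0.1319  0.    ] 0.53
top 1 [ 0.5039 -0.2239 -0.1321  0.0032] 0.53
side 0 [ 0.5025 -0.2265 -0.1371  0.    ] 0.24
side 1 [ 0.5025 -0.2265 -0.1371  0.    ] 0.24
wrist 0 [ 0.5032 -0.2247 -0.135   0.    ] 0.62
wrist 1 [ 0.5032 -0.2245 -0.135  -0.0023] 0.27
all 0 [ 0.5032 -0.2248 -0.1343  0.    ] 0.57
all 1 [ 0.5033 -0.2248 -0.1343 -0.0006] 0.56
```

```bash
cat >> h.py <<'E'
tp=np.array([.5388,.2210,.0743]); tQ=R.from_euler('z',3.3114)*R.from_euler('y',-.5)
def grasp(h,x=0,y=0): 
    M=tQ.as_matrix(); return R.from_matrix(np.c_[M[:,0],-M[:,1],-M[:,2]]), tp+tQ.apply([x,y,h])
E
python3 - <<'E'
from h import *
from station import *
o=get_obs()
Rt,pt=grasp(.13);print(pt,Rt.as_matrix().round(2))
print(cmd(o,down(np.radians(145)),[.56,-.02,.27]));print(cmd(o,Rt,pt))
E
```

```text
[0.60022892 0.23153251 0.18838573] [[-0.86 -0.17 -0.47]
 [-0.15  0.99 -0.08]
 [ 0.48 -0.   -0.88]]
(array([10.391,  3.499, -0.87 ]), array([-1.50e-02, -1.00e-03, -9.46e+00]))
(array([20.148,  6.446,  2.386]), array([  4.578,   4.426, -17.988]))
```

Request:
jog_arm(dp=[[1.2,0.4,-0.2],[3.2,1.1,-0.5],[5.2,1.8,-0.8],[7.2,2.5,-0.9],[9.2,3.2,-0.9]], angular=[[0,0,-1.0],[0,0,-2.7],[0,0,-4.4],[0,0,-6.1],[0,0,-7.8]], claw=[60,60,60,60,60])

```text
t: 1.85
eef_pos: [0.5542, -0.0632, 0.2717]
tool_rot: [0.001, 0.368, 0.93, -0.001]
contact_force: [1.2, 0.4, -0.3]
gripper_width: 0.704
```

```bash
python3 - <<'E'
from h import *
from station import *
o=get_obs();print(o['t'],o['eef_pos'],o['q'])
Rt,pt=grasp(.16);print(cmd(o,Rt,pt))
E
```

```text
1.85 [ 0.55415044 -0.06321409  0.27168511] [ 0.48274679  0.30303826 -0.59082878  1.76102351  0.18651237  1.13268508
  0.65092383]
(array([ 6.378, 10.321,  2.261]), array([  2.627,   5.327, -10.356]))
```

Request:
jog_arm(dp=[[0.9,1.5,0.3],[1.9,3.1,0.6],[2.9,4.8,1.0],[3.9,6.4,1.3],[4.8,7.8,1.6]], angular=[[0.35,0.7,-1.4],[0.7,1.4,-2.8],[1.05,2.15,-4.2],[1.4,2.85,-5.6],[1.75,3.6,-7.0]], claw=[60,60,60,60,60])

```text
t: 2.35
eef_pos: [0.6011, 0.1613, 0.2303]
tool_rot: [-0.172, 0.067, 0.983, -0.014]
contact_force: [1.1, -0.6, 0.8]
gripper_width: 0.701
```

```bash
python3 - <<'E'
from h import *
from station import *
o=get_obs();print(o['t'],o['eef_pos'],o['q'])
Rt,pt=grasp(.15);print(cmd(o,Rt,pt))
E
```

```text
2.35 [0.60114197 0.16125661 0.23029911] [ 0.12688814  0.68838858 -0.71868787  1.38444118  0.26081159  1.52539504
  0.84441813]
(array([-0.251,  2.941,  0.79 ]), array([ 0.877,  1.7  , -3.352]))
```

Request:
jog_arm(dp=[[0.0,1.2,0.3],[-0.1,2.2,0.6],[-0.2,2.8,0.8],[-0.25,2.94,0.8],[-0.25,2.94,0.8]], angular=[[0.3,0.6,-1.2],[0.6,1.2,-2.4],[0.85,1.65,-3.2],[0.88,1.7,-3.35],[0.88,1.7,-3.35]], claw=[60,60,60,60,60])

```text
t: 2.85
eef_pos: [0.6091, 0.233, 0.2056]
tool_rot: [-0.245, -0.081, 0.966, -0.021]
contact_force: [0.4, -0.9, -0.2]
gripper_width: 0.7
```

```bash
cat > snap.py <<'E'
import sys
from h import *
from station import *
import time
n=sys.argv[1]
cams=sys.argv[2].split(',')
for c in cams:
    d=read_camera(c); cv2.imwrite(f'pics/{c}{n}.png',d['pixels']); pickle.dump(d,open(f'{c}{n}.pkl','wb'))
o=get_obs();pickle.dump(o,open(f'obs{n}.pkl','wb'));print(o['t'],o['eef_pos'],o['q'].round(3),o['contact_force'].round(1),o['torque'].round(2),o['gripper_width'])
E
python3 - <<'E'
from station import *
read_camera('wrist')
E
python3 snap.py 3 wrist
```

```text
2.95 [0.60937401 0.23209332 0.2071918 ] [-0.016  0.86  -0.751  1.192  0.307  1.717  1.018] [-1.1 -0.8 -0.9] [ 0.09 -0.49  0.03] 0.701792041020004
```

View pics/wrist3.png

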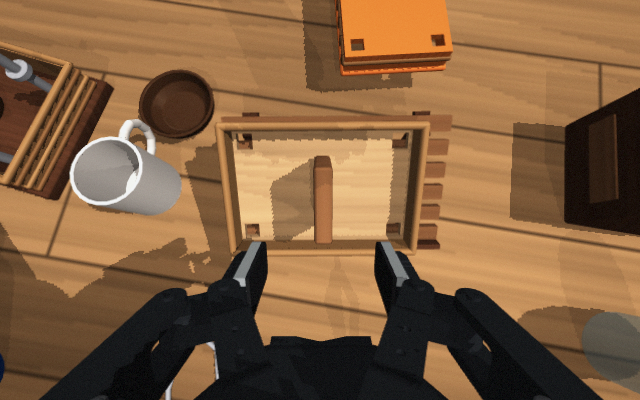

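```bash
python3 - <<'E'
from h import *
im=load('wrist3')['pixels']
cv2.imwrite('pics/w3c.png',cv2.resize(im[105:265,205:445],None,fx=3.3,fy=3.3,interpolation=cv2.INTER_CUBIC))
E
```

```text
(no output)
```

View pics/w3c.png

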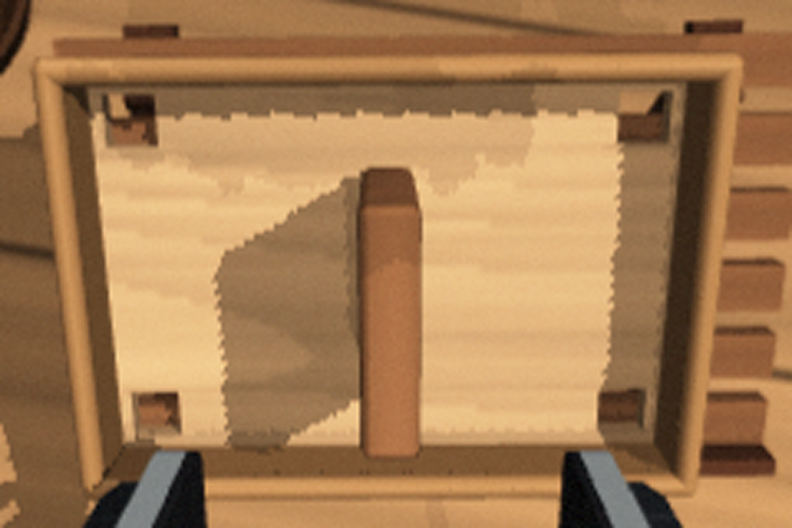

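```bash
cat > tray3.py <<'E'
from h import *
W=load('wrist3'); o=load('obs3')
u=lambda L: un(L,3.3,(205,105))
rim=np.array([[.065,.095,.03],[.065,-.095,.03],[-.065,.095,.03],[-.065,-.095,.03]])
hol=np.array([[.049,.079,.008],[.049,-.079,.008],[-.049,.079,.008],[-.049,-.079,.008]])
hd=np.array([[.035,.008,.072],[.035,-.008,.072],[-.035,-.008,.072],[-.035,.008,.072]])
M=np.r_[rim,hol,hd]
px=np.r_[u([(37,60),(741,57),(86,490),(695,490)]),u([(132,120),(643,115),(158,413),(622,411)]),u([(360,207),(421,207),(419,455),(361,455)])]
def pose(p): return R.from_euler('z',p[3])*R.from_euler('y',-p[4])*R.from_euler('x',p[5]),np.array(p[:3])
def f(p,full=False):
    Q,t=pose(p); r=proj(W,Q.apply(M)+t)-px
    return r if full else r.ravel()
s=least_squares(f,[.5388,.221,.0743,3.311,.5,0],loss='soft_l1')
print(s.x.round(4)); print(f(s.x,True).round(1).tolist())
Rc,p=tool(o);Q,t=pose(s.x)
print('tcp in tray',Q.inv().apply(p-t),'handle off')
E
python3 tray3.py
```

```text
[ 0.5392  0.2228  0.0767  3.3138  0.4999 -0.005 ]
[[1.3, 1.6], [-1.1, 1.4], [1.4, -0.4], [-1.4, -0.9], [-1.5, -1.2], [2.4, -0.5], [-1.3, 0.1], [1.2, 0.2], [-1.1, -1.3], [0.6, -1.4], [0.5, 2.9], [-0.3, 3.0]]
tcp in tray [0.00053453 0.00210232 0.14844584] handle off
```

```bash
sed -i 's/tp=np.array.*/tp=np.array([.5390,.2222,.0755]); tQ=R.from_euler("z",3.3130)*R.from_euler("y",-.5)/' h.py; python3 - <<'E'
from h import *
from station import *
o=get_obs()
for h in (.07,.029):
  Rt,pt=grasp(h);print(cmd(o,Rt,pt))
E
```

```text
(array([-0.018,  0.086,  3.185]), array([ 0.015,  0.05 , -0.064]))
(array([-0.01 ,  0.084,  4.825]), array([ 0.015,  0.05 , -0.064]))
```

Request:
jog_arm(dp=[[0,0.08,0.6],[0,0.08,1.5],[0,0.08,2.4],[0,0.08,3.1],[0,0.08,3.5]], angular=[[0,0.05,-0.06],[0,0.05,-0.06],[0,0.05,-0.06],[0,0.05,-0.06],[0,0.05,-0.06]], claw=[60,60,60,60,60])

```text
t: 3.45
eef_pos: [0.5656, 0.2275, 0.1285]
tool_rot: [-0.248, -0.084, 0.965, -0.021]
contact_force: [-0.5, -0.2, 0.2]
gripper_width: 0.702
```

```bash
python3 snap.py 4 wrist; python3 - <<'E'
from h import *
from station import *
o=get_obs()
Rt,pt=grasp(.029);print(cmd(o,Rt,pt))
E
```

```text
3.5 [0.56509094 0.22737661 0.12779449] [ 0.012  0.879 -0.753  1.375  0.324  1.544  0.993] [-1.5 -0.2 -0.6] [ 0.09 -0.44  0.02] 0.7028192956553827
(array([-0.074, -0.026,  1.185]), array([-0.004, -0.049,  0.036]))
```

View pics/wrist4.png

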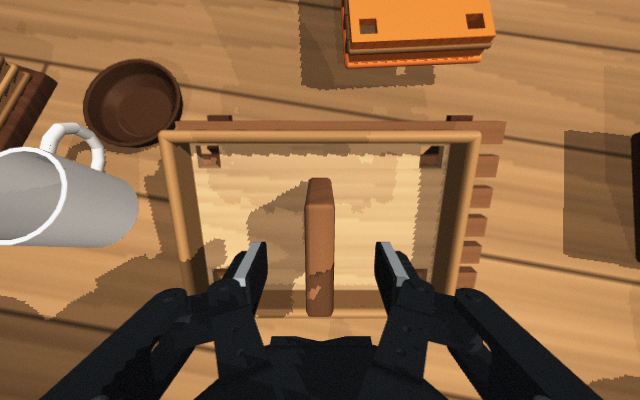

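Request:
jog_arm(dp=[[0,0,0.3],[-0.03,0,0.7],[-0.05,0,1.0],[-0.07,-0.02,1.18],[-0.07,-0.02,1.18]], angular=[[0,0,0],[0,0,0],[0,0,0],[0,0,0],[0,0,0]], claw=[60,60,60,60,60], grip_force=40)

```text
t: 4.0
eef_pos: [0.5542, 0.2265, 0.1024]
tool_rot: [-0.248, -0.085, 0.965, -0.02]
contact_force: [0.5, -0.7, 0.7]
gripper_width: 0.702
```

Request:
jog_arm(dp=[[0,0,0],[0,0,0],[0,0,0],[0,0,0],[0,0,0]], angular=[[0,0,0],[0,0,0],[0,0,0],[0,0,0],[0,0,0]], claw=[45,30,20,10,5], grip_force=40)

```text
t: 4.5
eef_pos: [0.5553, 0.2265, 0.1034]
tool_rot: [-0.247, -0.085, 0.965, -0.02]
contact_force: [3.0, -0.7, 1.7]
gripper_width: 0.18
```

Request:
jog_arm(dp=[[0,0,0],[0,0,0],[0,0,0],[0,0,0],[0,0,0]], angular=[[0,0,0],[0,0,0],[0,0,0],[0,0,0],[0,0,0]], claw=[5,5,5,5,5], grip_force=90)

```text
t: 5.0
eef_pos: [0.5554, 0.2266, 0.1034]
tool_rot: [-0.247, -0.085, 0.965, -0.02]
contact_force: [4.9, -1.8, 3.9]
gripper_width: 0.18
```

```bash
python3 snap.py 5 wrist; python3 - <<'E'
from h import *
from station import *
o=get_obs()
Rc,p=tool(o);print(tQ.inv().apply(p-tp), (tQ.inv()*Rc).as_matrix().round(3))
Rt,pt=grasp(.029);print(cmd(o,Rt,pt))
E
```

```text
5.05 [0.55536366 0.22665434 0.10342611] [ 0.017  0.891 -0.751  1.418  0.336  1.491  0.984] [ 5.3 -1.1  3.8] [-0.35 -1.04  0.27] 0.17250721231806262
[-0.00142829 -0.00159792  0.03260191] [[ 1.     0.004 -0.   ]
 [ 0.004 -1.    -0.001]
 [-0.     0.001 -1.   ]]
(array([ 0.057, -0.064,  0.144]), array([0.014, 0.   , 0.048]))
```

View pics/wrist5.png

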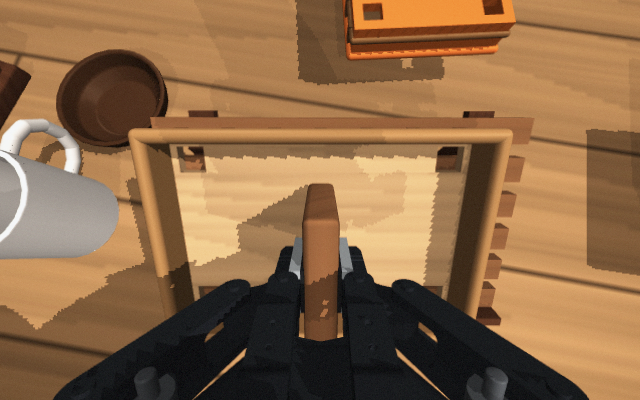

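Request:
jog_arm(dp=[[0.04,0,-0.1],[0.12,0,-0.3],[0.3,0,-0.6],[0.6,0,-1.1],[0.9,0,-1.7]], angular=[[0,0,0],[0,0,0],[0,0,0],[0,0,0],[0,0,0]], claw=[5,5,5,5,5])

```text
t: 5.55
eef_pos: [0.5548, 0.2268, 0.1523]
tool_rot: [-0.248, -0.085, 0.965, -0.02]
contact_force: [-1.0, -0.2, -3.5]
gripper_width: 0.172
```

```bash
python3 snap.py 6 wrist; python3 - <<'E'
from h import *
from station import *
o=get_obs()
print(cmd(o,down(3.0072),[.56,.2,.30]))
E
```

```text
5.6 [0.55621564 0.22783003 0.15583301] [ 0.024  0.837 -0.77   1.389  0.305  1.563  0.989] [ 0.4  0.7 -0.5] [ 0.19 -0.85 -0.02] 0.171823412397799
(array([ 2.797, -1.095, -5.05 ]), array([-0.829, -5.669,  3.485]))
```

View pics/wrist6.png

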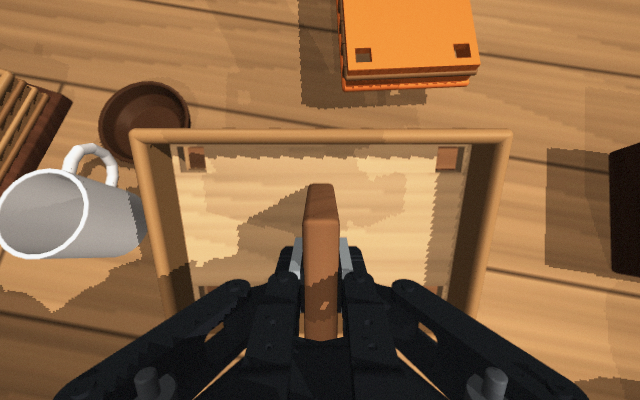

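```bash
python3 - <<'E'
from h import *
im=load('wrist6')['pixels']
cv2.imwrite('pics/w6a.png',cv2.resize(im[120:240,120:320],None,fx=4,fy=4,interpolation=cv2.INTER_CUBIC))
cv2.imwrite('pics/w6b.png',cv2.resize(im[120:240,320:520],None,fx=4,fy=4,interpolation=cv2.INTER_CUBIC))
E
```

```text
(no output)
```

View pics/w6a.png

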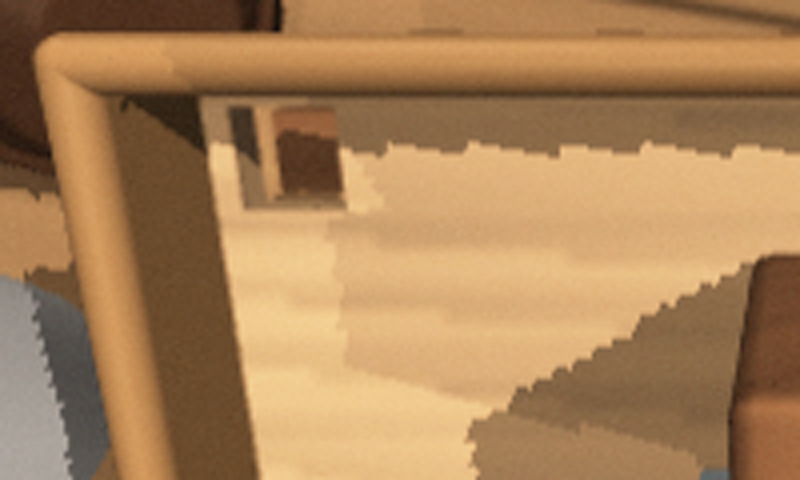

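View pics/w6b.png

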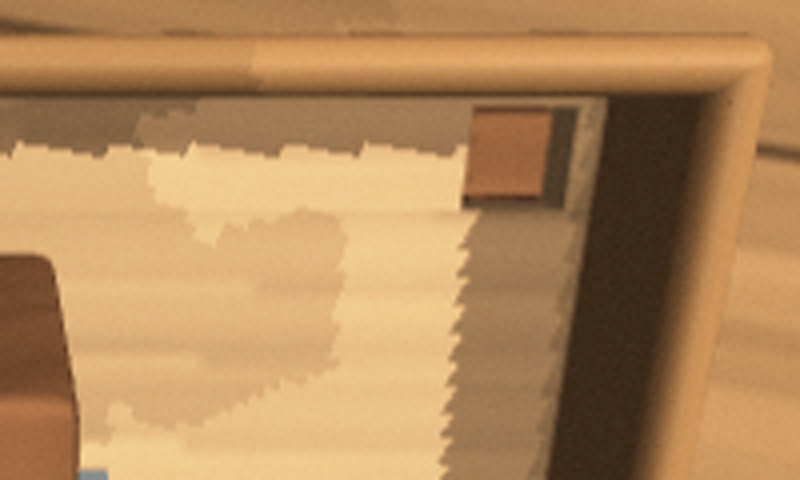

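```bash
cat > inhand.py <<'E'
from h import *
W=load('wrist6'); o=load('obs6'); Rc,p=tool(o)
Rw=R.from_rotvec(np.ravel(W['rvec']));cp=-Rw.inv().apply(np.ravel(W['tvec']))
print('cam in tool',Rc.inv().apply(cp-p))
a=.008
def hole(cx,cy): return [[cx+a,cy+a],[cx+a,cy-a],[cx-a,cy+a],[cx-a,cy-a]]
M=np.r_[np.c_[np.array(hole(.049,.079)+hole(.049,-.079)),np.full(8,.008)],[[.035,.008,.072],[.035,-.008,.072]]]
px=np.r_[un([(230,107),(335,107),(245,208),(346,208)],4,(120,120)),un([(472,107),(578,107),(463,208),(566,208)],4,(320,120)),un([(733,405)],4,(120,120)),un([(78,405)],4,(320,120))]
# tray pose in tool frame using nominal cam-in-tool from wrist0 (static)
W0=load('wrist2')
from scipy.spatial.transform import Rotation
R0=R.from_rotvec([np.pi,0,0])
CT_R=(Rw*Rc); CT_t=np.ravel(W['tvec'])+Rw.apply(p)
C=dict(W); 
C2={'k1':W['k1'],'camera_matrix':W['camera_matrix'],'rvec':CT_R.as_rotvec(),'tvec':CT_t}
def f(q,full=False):
    Q=R0*R.from_rotvec(q[3:]); r=proj(C2,Q.apply(M)+q[:3])-px
    if full: return r
    return np.r_[r.ravel(),q[3]*150,q[5]*150]
s=least_squares(f,[0,0,.03,0,0,0]);print(s.x.round(4));print(f(s.x,True).round(1).tolist())
f2=lambda q:np.r_[f(q),q[1]*1000,q[4]*200]
s=least_squares(f2,[0,0,.03,0,0,0]);print(s.x.round(4));print(f(s.x,True).round(1).tolist())
E
python3 inhand.py
```

```text
cam in tool [ 0.07667146 -0.00050615 -0.13790282]
[-0.0006 -0.0005  0.0408  0.0015 -0.0129  0.0007]
[[-0.3, -0.4], [0.1, -0.3], [0.2, 0.3], [0.7, 0.4], [0.5, -0.3], [0.5, -0.4], [-0.7, 0.3], [-0.7, 0.3], [-1.4, 0.0], [1.2, 0.0]]
[-0.0008 -0.0005  0.0402  0.0014 -0.0045  0.0009]
[[-0.3, -0.1], [0.0, -0.1], [0.0, 0.6], [0.6, 0.6], [0.5, -0.1], [0.6, -0.2], [-0.6, 0.6], [-0.5, 0.6], [-1.4, -0.7], [1.3, -0.7]]
```

```bash
python3 - <<'E'
from h import *
from station import *
o=get_obs()
print(cmd(o,down(3.0072),[.545,.19,.28]))
Rc,p=tool(o)
for s in (.25,.5,.75,1):
    from scipy.spatial.transform import Slerp
    print(s)
E
```

```text
(array([ 2.995, -1.388, -4.032]), array([-0.829, -5.669,  3.485]))
0.25
0.5
0.75
1
```

Request:
jog_arm(dp=[[0.3,0,-0.5],[0.8,-0.2,-1.2],[1.4,-0.5,-2.1],[2.0,-0.8,-2.9],[2.5,-1.1,-3.5]], angular=[[-0.05,-0.3,0.2],[-0.18,-1.2,0.75],[-0.35,-2.4,1.5],[-0.52,-3.6,2.2],[-0.69,-4.7,2.9]], claw=[5,5,5,5,5])

```text
t: 6.1
eef_pos: [0.5477, 0.1974, 0.2607]
tool_rot: [-0.041, 0.043, 0.998, -0.004]
contact_force: [0.4, 0.8, -2.7]
gripper_width: 0.176
```

```bash
python3 - <<'E'
from h import *
from station import *
o=get_obs();print(o['t'],o['eef_pos'],o['q'].round(2),o['contact_force'])
print(cmd(o,down(3.0072),[.503,-.225,.25]))
print(cmd(o,down(3.0072),[.53,.05,.28]))
E
```

```text
6.1 [0.54765757 0.19742255 0.26067465] [ 0.16  0.45 -0.8   1.65  0.29  1.25  0.78] [ 0.37059732  0.81268206 -2.73898282]
(array([  0.289, -16.982,   0.642]), array([-0.151, -0.933,  0.557]))
(array([ 0.258, -5.944, -0.688]), array([-0.151, -0.933,  0.557]))
```

Request:
jog_arm(dp=[[0.1,-0.6,-0.1],[0.1,-2.0,-0.1],[0.15,-3.8,-0.1],[0.2,-5.6,0.0],[0.2,-7.4,0.1]], angular=[[-0.05,-0.3,0.2],[-0.1,-0.6,0.35],[-0.15,-0.85,0.5],[-0.15,-0.93,0.56],[-0.15,-0.93,0.56]], claw=[5,5,5,5,5])

```text
t: 6.6
eef_pos: [0.5259, 0.0122, 0.2592]
tool_rot: [-0.003, 0.066, 0.998, -0.001]
contact_force: [1.0, -1.2, -3.0]
gripper_width: 0.18
```

```bash
python3 - <<'E'
from h import *
from station import *
o=get_obs();print(o['t'],o['eef_pos'],o['q'].round(2),o['contact_force'])
print(cmd(o,down(3.0072),[.503,-.225,.23]))
E
```

```text
6.6 [0.52587404 0.0121618  0.25921537] [ 0.5   0.3  -0.77  1.83  0.23  1.11  1.09] [ 1.04506411 -1.16416412 -3.00180973]
(array([-0.341, -9.521,  1.193]), array([-0.031, -0.062,  0.036]))
```

Request:
jog_arm(dp=[[-0.1,-1.9,0.1],[-0.2,-3.9,0.3],[-0.25,-5.9,0.5],[-0.3,-7.7,0.7],[-0.34,-8.8,0.9]], angular=[[-0.03,-0.06,0.03],[-0.03,-0.06,0.03],[-0.03,-0.06,0.03],[-0.03,-0.06,0.03],[-0.03,-0.06,0.03]], claw=[5,5,5,5,5])

```text
t: 7.1
eef_pos: [0.5049, -0.2101, 0.2365]
tool_rot: [-0.001, 0.07, 0.998, -0.0]
contact_force: [0.1, -0.6, -3.5]
gripper_width: 0.176
```

```bash
python3 - <<'E'
from h import *
from station import *
o=get_obs();print(o['t'],o['eef_pos'],o['q'].round(2),o['contact_force'])
print(cmd(o,down(3.0072),[.5032,-.2248,.195]))
E
```

```text
7.1 [ 0.5048862  -0.21013489  0.23650642] [ 0.82  0.33 -0.67  1.82  0.24  1.07  1.5 ] [ 0.14507683 -0.55376438 -3.53229916]
(array([-0.017, -0.588,  1.661]), array([-0.012, -0.018, -0.055]))
```

Request:
jog_arm(dp=[[0,-0.3,0.4],[0,-0.6,1.0],[0,-0.6,1.5],[0,-0.6,1.7],[0,-0.6,1.7]], angular=[[0,0,-0.05],[0,0,-0.05],[0,0,-0.05],[0,0,-0.05],[0,0,-0.05]], claw=[5,5,5,5,5])

```text
t: 7.6
eef_pos: [0.504, -0.219, 0.1925]
tool_rot: [-0.001, 0.064, 0.998, 0.001]
contact_force: [-0.2, 1.0, -2.8]
gripper_width: 0.17
```

Request:
jog_arm(dp=[[0,0,0],[0,0,0],[0,0,0],[0,0,0],[0,0,0]], angular=[[0,0,0],[0,0,0],[0,0,0],[0,0,0],[0,0,0]], claw=[5,5,5,5,5])

```text
t: 8.1
eef_pos: [0.5044, -0.221, 0.1937]
tool_rot: [-0.0, 0.065, 0.998, 0.0]
contact_force: [-0.8, 0.2, -3.1]
gripper_width: 0.179
```

```bash
python3 snap.py 7 wrist,top,side; python3 - <<'E'
from h import *
from station import *
o=get_obs();print(cmd(o,down(3.0072),[.5032,-.2248,.175]))
def crop(n,x,y,w,h,k): cv2.imwrite(f'pics/c7_{n}.png',cv2.resize(load(n+'7')['pixels'][y:y+h,x:x+w],None,fx=k,fy=k,interpolation=cv2.INTER_CUBIC))
crop('top',365,150,130,95,6);crop('side',290,90,130,115,5.2)
E
```

```text
8.25 [ 0.50429734 -0.22096291  0.1935425 ] [ 0.819  0.388 -0.648  1.859  0.276  0.987  1.493] [ 0.3  1.  -4. ] [-0.   -0.02  0.05] 0.17742133250606135
(array([ 0.023, -0.158,  0.742]), array([ 0.008, -0.012,  0.043]))
```

View pics/wrist7.png

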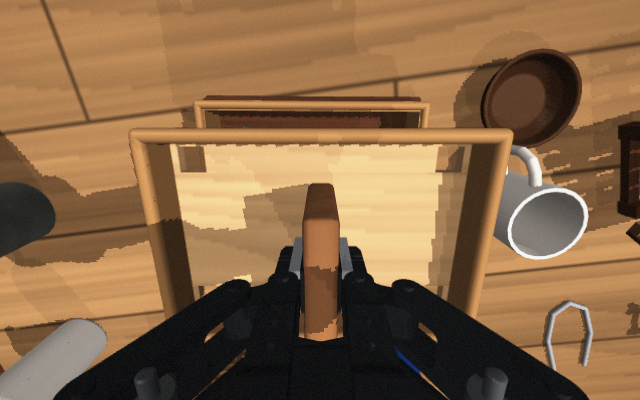

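View pics/c7_top.png

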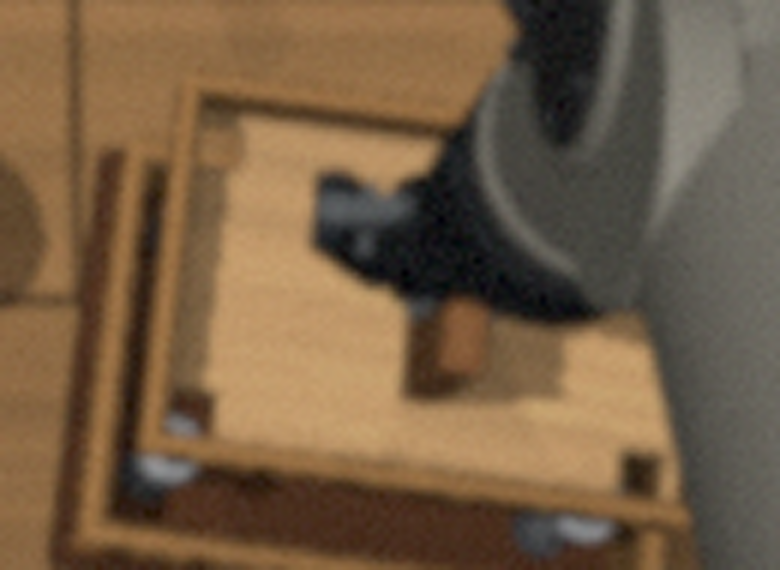

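View pics/c7_side.png

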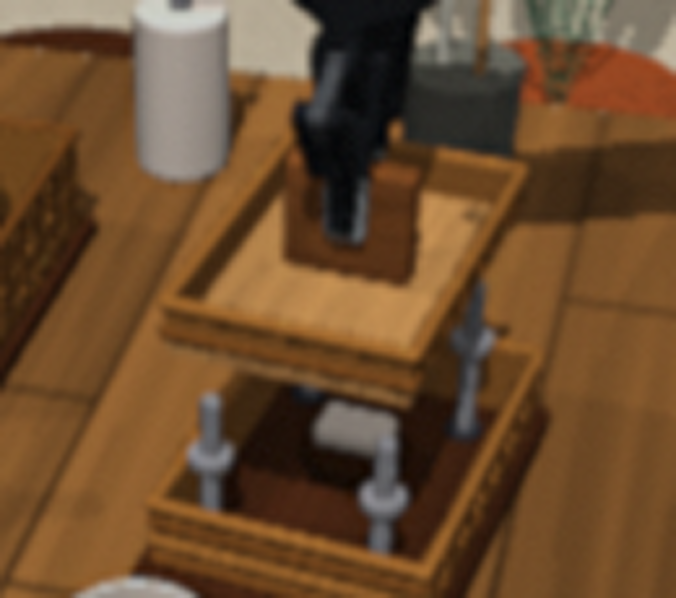

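```bash
python3 - <<'E'
from h import *
im=load('wrist7')['pixels']
cv2.imwrite('pics/w7.png',np.hstack([cv2.resize(im[120:220,125:225],None,fx=4,fy=4,interpolation=cv2.INTER_CUBIC),cv2.resize(im[120:220,420:520],None,fx=4,fy=4,interpolation=cv2.INTER_CUBIC)]))
o=load('obs7');Rc,p=tool(o)
Q=R.from_euler('z',3.011); t=p-[0,0,.036]
rim=np.array([[.065,.095,.03],[.065,-.095,.03],[-.065,.095,.03],[-.065,-.095,.03]])
bot=rim*[1,1,0]
hd=np.array([[.035,.008,.072],[.035,-.008,.072],[-.035,-.008,.072],[-.035,.008,.072]])
for n,off,k in(('top',(365,150),6),('side',(290,90),5.2)):
    for nm,m in(('rim',rim),('bot',bot),('hd',hd)): print(n,nm,((proj(load(n+'7'),Q.apply(m)+t)-off+.5)*k-.5).round().tolist())
E
```

```text
top rim [[703.0, 524.0], [151.0, 447.0], [730.0, 159.0], [191.0, 88.0]]
top bot [[676.0, 534.0], [139.0, 460.0], [703.0, 179.0], [179.0, 110.0]]
top hd [[486.0, 383.0], [438.0, 376.0], [457.0, 174.0], [505.0, 180.0]]
side rim [[519.0, 175.0], [411.0, 361.0], [295.0, 133.0], [163.0, 306.0]]
side bot [[514.0, 223.0], [407.0, 411.0], [293.0, 180.0], [164.0, 356.0]]
side hd [[422.0, 172.0], [413.0, 187.0], [282.0, 161.0], [293.0, 147.0]]
```

View pics/w7.png

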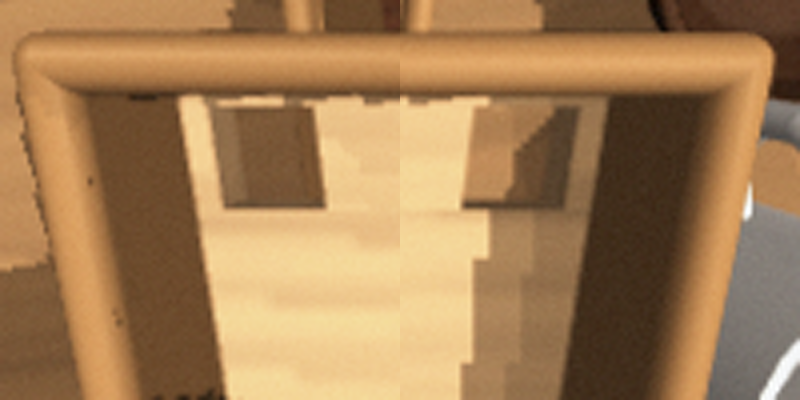

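```bash
cat > rel7.py <<'E'
from h import *
o=load('obs7');Rc,p=tool(o)
W,T,S=load('wrist7'),load('top7'),load('side7')
a=.008
def hole(cx,cy): return [[cx+a,cy+a],[cx+a,cy-a],[cx-a,cy+a],[cx-a,cy-a]]
MW=np.c_[np.array(hole(.049,.079)+hole(.049,-.079)),np.full(8,.008)]
pw=np.r_[un([(213,107),(315,107),(225,208),(326,208)],4,(125,120)),un([(72,107),(178,107),(62,208),(166,208)],4,(420,120))]
C=lambda x,y,z:[x*.065,y*.095,z]
# top: rim outer corners near-left(+x,-y) (147,450); far-left (-x,-y) (188,80); handle near end corners
MT=np.array([C(1,-1,.03),C(-1,-1,.03),[.035,.008,.072],[.035,-.008,.072],[.049,-.079,.008]]); pt=un([(146,450),(190,80),(483,377),(442,372),(189,412)],6,(365,150))
MS=np.array([C(1,1,.03),C(1,-1,.03),C(-1,-1,.03),C(1,-1,0),C(-1,-1,0),[.035,-.008,.072],[-.035,-.008,.072]])
ps=un([(526,163),(419,361),(162,304),(410,407),(167,340),(420,174),(287,153)],5.2,(290,90))
def run(L,tag):
    def f(q,full=False):
        Q=R.from_euler('z',q[3]); r=np.concatenate([proj(c,Q.apply(m)+q[:3])-x for c,m,x in L])
        return r if full else np.r_[r.ravel(),(q[3]-3.011)*100,(q[2]-p[2]+.035)*300]
    s=least_squares(f,[*p[:2],.157,3.011],loss='soft_l1');print(tag,s.x.round(4),(s.x[:3]-p).round(4),f(s.x,True).round(1).tolist())
run([(W,MW,pw)],'W');run([(T,MT,pt)],'T');run([(S,MS,ps)],'S')
E
python3 rel7.py
```

```text
W [ 0.5044 -0.2207  0.1574  3.0115] [ 0.0001  0.0003 -0.0362] [[-1.0, -0.4], [0.2, -0.3], [0.1, 0.4], [0.7, 0.4], [0.4, -0.3], [0.4, -0.4], [-0.4, 0.4], [-0.7, 0.3]]
T [ 0.5056 -0.2201  0.159   3.0109] [ 0.0014  0.0009 -0.0345] [[0.4, -1.2], [-0.1, 0.5], [0.3, 0.2], [-0.9, -0.1], [0.2, 0.3]]
S [ 0.5023 -0.2229  0.161   3.0093] [-0.002  -0.002  -0.0326] [[-0.4, 1.0], [-0.6, -1.5], [1.0, -1.0], [0.4, -0.5], [0.2, 1.7], [-0.4, 1.0], [-0.1, 0.2]]
```

```bash
python3 - <<'E'
from h import *
from station import *
o=get_obs();print(cmd(o,down(3.0072),[.5034,-.2250,.164]))
E
```

```text
(array([ 0.013, -0.166,  1.182]), array([ 0.008, -0.012,  0.043]))
```

Request:
jog_arm(dp=[[0,-0.1,0.2],[0.01,-0.17,0.5],[0.01,-0.17,0.8],[0.01,-0.17,1.05],[0.01,-0.17,1.18]], angular=[[0,0,0.04],[0,0,0.04],[0,0,0.04],[0,0,0.04],[0,0,0.04]], claw=[5,5,5,5,5])

```text
t: 8.75
eef_pos: [0.503, -0.2248, 0.1629]
tool_rot: [-0.001, 0.067, 0.998, 0.001]
contact_force: [-0.3, 0.9, -3.7]
gripper_width: 0.177
```

Request:
jog_arm(dp=[[0,0,0],[0,0,0],[0,0,0],[0,0,0],[0,0,0]], angular=[[0,0,0],[0,0,0],[0,0,0],[0,0,0],[0,0,0]], claw=[5,5,5,5,5])

```text
t: 9.25
eef_pos: [0.5036, -0.2251, 0.1643]
tool_rot: [-0.0, 0.067, 0.998, 0.0]
contact_force: [0.3, -0.6, -4.3]
gripper_width: 0.177
```

```bash
python3 snap.py 8 wrist,top,side; python3 - <<'E'
from h import *
from station import *
o=get_obs();print(cmd(o,down(3.0072),[.5034,-.2250,.164]))
im=load('wrist8')['pixels']
A=np.hstack([cv2.resize(im[120:220,125:225],None,fx=4,fy=4,interpolation=cv2.INTER_CUBIC),cv2.resize(im[120:220,420:520],None,fx=4,fy=4,interpolation=cv2.INTER_CUBIC)])
cv2.imwrite('pics/w8.png',A)
def crop(n,x,y,w,h,k): return cv2.resize(load(n+'8')['pixels'][y:y+h,x:x+w],None,fx=k,fy=k,interpolation=cv2.INTER_CUBIC)
cv2.imwrite('pics/c8.png',np.hstack([crop('top',365,160,130,105,3),crop('side',290,100,130,105,3)]))
E
```

```text
9.4 [ 0.50354166 -0.22511468  0.16413741] [ 0.81   0.424 -0.632  1.884  0.307  0.932  1.471] [-0.   0.1 -3.5] [-0.01  0.03  0.02] 0.17676008516418681
(array([0.006, 0.004, 0.006]), array([ 0.007, -0.01 ,  0.003]))
```

View pics/w8.png

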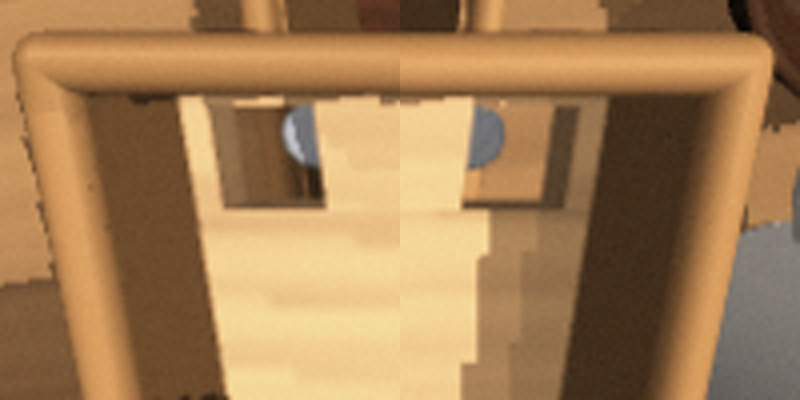

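View pics/c8.png

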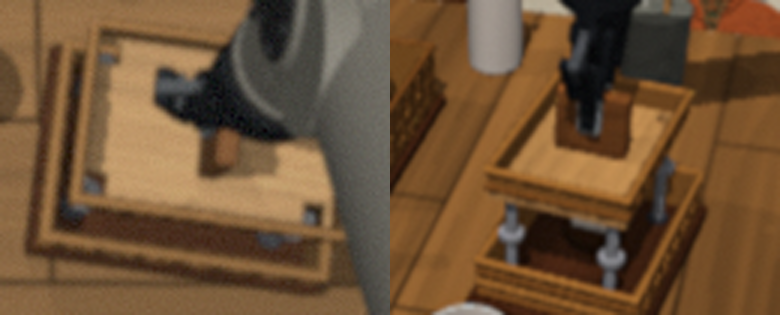

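```bash
cat > rel8.py <<'E'
from h import *
W=load('wrist8');o=load('obs8');Rc,p=tool(o)
a=.008
def hole(cx,cy): return [[cx+a,cy+a],[cx+a,cy-a],[cx-a,cy+a],[cx-a,cy-a]]
MW=np.c_[np.array(hole(.049,.079)+hole(.049,-.079)),np.full(8,.008)]
pw=np.r_[un([(213,107),(315,107),(225,208),(326,208)],4,(125,120)),un([(72,107),(178,107),(62,208),(166,208)],4,(420,120))]
t8=np.array([un((315,136),4,(125,120)),un((73,136),4,(420,120))])
tip=np.array([[.049,.079,.120],[.049,-.079,.120]])
Q=R.from_euler('z',3.0072)
f=lambda q:(proj(W,R.from_euler('z',q[3]).apply(MW)+q[:3])-pw).ravel()
s=least_squares(f,[.5034,-.225,.128,3.007]);print('tray',s.x.round(4),f(s.x).round(1))
g=lambda q:(proj(W,Q.apply(tip)+[q[0],q[1],0])-t8).ravel()
u=least_squares(g,[.5034,-.225]);print('stand',u.x.round(4),g(u.x).round(1))
d=Q.inv().apply(np.r_[s.x[:2]-u.x,0]);print('tray-stand in tray axes',d)
E
python3 rel8.py
```

```text
tray [ 0.5036 -0.2248  0.1279  3.0081] [-0.9 -0.4  0.2 -0.3  0.2  0.4  0.8  0.4  0.4 -0.3  0.4 -0.4 -0.4  0.4
 -0.7  0.3]
stand [ 0.5027 -0.2248] [-1.1  0.   1.1  0.2]
tray-stand in tray axes [-0.00094677 -0.00010563  0.        ]
```

Request:
jog_arm(dp=[[0.02,0,0.1],[0.02,0,0.3],[0.02,0,0.5],[0.02,0,0.65],[0.02,0,0.75]], angular=[[0,0,0],[0,0,0],[0,0,0],[0,0,0],[0,0,0]], claw=[5,5,5,5,5])

```text
t: 9.9
eef_pos: [0.5027, -0.2249, 0.1446]
tool_rot: [-0.001, 0.067, 0.998, 0.001]
contact_force: [0.8, -0.6, -2.9]
gripper_width: 0.176
```

```bash
python3 snap.py 9 wrist,top,side; python3 - <<'E'
from h import *
from station import *
o=get_obs();print(cmd(o,down(3.0072),[.5030,-.2249,.121]))
im=load('wrist9')['pixels']
A=np.hstack([cv2.resize(im[120:220,125:225],None,fx=4,fy=4,interpolation=cv2.INTER_CUBIC),cv2.resize(im[120:220,420:520],None,fx=4,fy=4,interpolation=cv2.INTER_CUBIC)])
def crop(n,x,y,w,h,k): return cv2.resize(load(n+'9')['pixels'][y:y+h,x:x+w],None,fx=k,fy=k,interpolation=cv2.INTER_CUBIC)
B=np.hstack([crop('top',365,165,100,50,4),crop('side',310,120,100,50,4)])
cv2.imwrite('pics/w9.png',np.vstack([A[:,:],B]))
E
```

```text
10.05 [ 0.50291115 -0.22492015  0.14502704] [ 0.799  0.447 -0.621  1.902  0.327  0.896  1.454] [ 0.1  0.2 -2.9] [-0.04 -0.01  0.05] 0.17513761343137121
(array([-0.005,  0.   ,  0.961]), array([ 0.01 , -0.016,  0.005]))
```

View pics/w9.png

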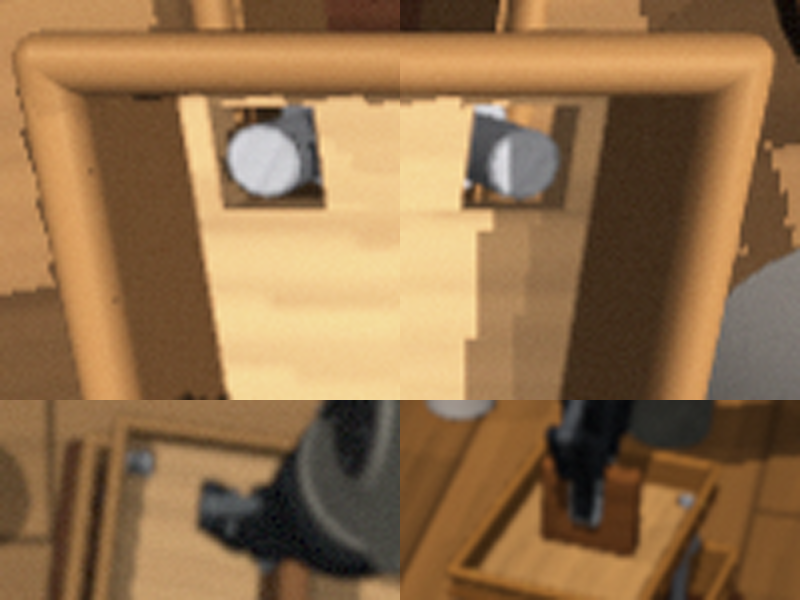

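Request:
jog_arm(dp=[[0,0,0.15],[0,0,0.35],[0,0,0.55],[0,0,0.72],[0,0,0.8]], angular=[[0,0,0],[0,0,0],[0,0,0],[0,0,0],[0,0,0]], claw=[5,5,5,5,5])

```text
t: 10.55
eef_pos: [0.5026, -0.2249, 0.1246]
tool_rot: [-0.001, 0.067, 0.998, 0.001]
contact_force: [-0.8, 0.3, -2.8]
gripper_width: 0.176
```

Request:
jog_arm(dp=[[0,0,0.03],[0,0,0.06],[0,0,0.09],[0,0,0.12],[0,0,0.14]], angular=[[0,0,0],[0,0,0],[0,0,0],[0,0,0],[0,0,0]], claw=[5,5,5,5,5])

```text
t: 11.05
eef_pos: [0.503, -0.225, 0.1218]
tool_rot: [-0.0, 0.067, 0.998, 0.0]
contact_force: [0.6, -0.2, -3.0]
gripper_width: 0.177
```

Request:
jog_arm(dp=[[0,0,0.02],[0,0,0.04],[0,0,0.06],[0,0,0.06],[0,0,0.06]], angular=[[0,0,0],[0,0,0],[0,0,0],[0,0,0],[0,0,0]], claw=[5,5,5,5,5])

```text
t: 11.55
eef_pos: [0.503, -0.225, 0.1203]
tool_rot: [-0.0, 0.067, 0.998, 0.0]
contact_force: [0.4, 0.2, -3.4]
gripper_width: 0.174
```

Request:
jog_arm(dp=[[0,0,0.02],[0,0,0.04],[0,0,0.04],[0,0,0.04],[0,0,0.04]], angular=[[0,0,0],[0,0,0],[0,0,0],[0,0,0],[0,0,0]], claw=[5,5,5,5,5])

```text
t: 12.05
eef_pos: [0.503, -0.225, 0.1198]
tool_rot: [-0.0, 0.067, 0.998, 0.0]
contact_force: [-3.6, 1.7, 5.9]
gripper_width: 0.175
```

Request:
jog_arm(dp=[[0,0,0.01],[0,0,0.02],[0,0,0.02],[0,0,0.02],[0,0,0.02]], angular=[[0,0,0],[0,0,0],[0,0,0],[0,0,0],[0,0,0]], claw=[5,5,5,5,5])

```text
t: 12.55
eef_pos: [0.503, -0.225, 0.1198]
tool_rot: [-0.0, 0.067, 0.998, 0.0]
contact_force: [-5.4, 0.4, 11.3]
gripper_width: 0.176
```

```bash
python3 snap.py 10 wrist,top,side; python3 - <<'E'
from h import *
im=load('wrist10')['pixels']
A=np.hstack([cv2.resize(im[120:220,125:225],None,fx=4,fy=4,interpolation=cv2.INTER_CUBIC),cv2.resize(im[120:220,420:520],None,fx=4,fy=4,interpolation=cv2.INTER_CUBIC)])
def crop(n,x,y,w,h,k): return cv2.resize(load(n+'10')['pixels'][y:y+h,x:x+w],None,fx=k,fy=k,interpolation=cv2.INTER_CUBIC)
cv2.imwrite('pics/w10.png',A)
cv2.imwrite('pics/s10.png',np.hstack([crop('side',310,120,100,110,4),crop('top',365,155,100,110,4)]))
E
```

```text
12.7 [ 0.50303419 -0.22502386  0.11982094] [ 0.783  0.48  -0.604  1.921  0.358  0.849  1.428] [-5.4  1.1 11.1] [0.43 1.04 0.01] 0.17876007990838005
```

View pics/w10.png

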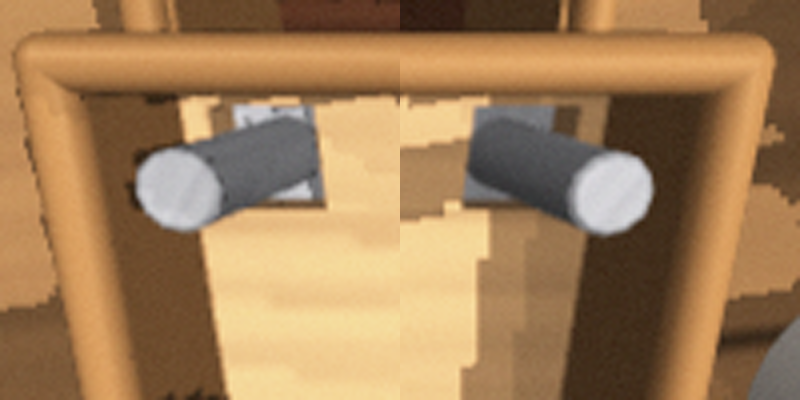

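View pics/s10.png

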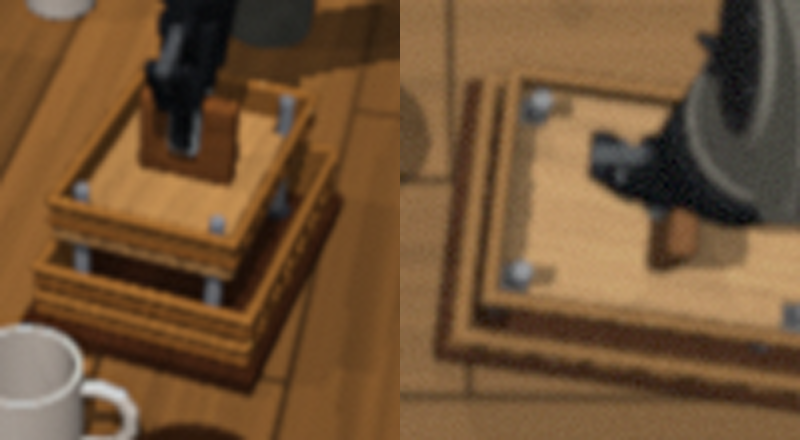

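Request:
jog_arm(dp=[[0,0,0],[0,0,0],[0,0,0],[0,0,0],[0,0,0]], angular=[[0,0.04,0],[0,0.08,0],[0,0.1,0],[0,0.1,0],[0,0.1,0]], claw=[5,5,5,5,5])

```text
t: 13.2
eef_pos: [0.5031, -0.225, 0.12]
tool_rot: [-0.005, 0.067, 0.998, 0.0]
contact_force: [-6.7, 1.1, 11.8]
gripper_width: 0.175
```

```bash
python3 snap.py 11 wrist;
```

```text
13.25 [ 0.50307065 -0.22499246  0.11996741] [ 0.78   0.484 -0.603  1.914  0.357  0.861  1.428] [-6.8  1.5 13.3] [ 0.34  0.91 -0.01] 0.1752955161379226
```

Request:
jog_arm(dp=[[0,0,0],[0,0,0],[0,0,0],[0,0,0],[0,0,0]], angular=[[0,0.04,0],[0,0.08,0],[0,0.12,0],[0,0.12,0],[0,0.12,0]], claw=[5,5,5,5,5])

```text
t: 13.75
eef_pos: [0.5033, -0.225, 0.1204]
tool_rot: [-0.01, 0.067, 0.998, 0.0]
contact_force: [-8.2, 2.0, 15.5]
gripper_width: 0.174
```

```bash
python3 snap.py 12 wrist;
```

```text
13.8 [ 0.50332141 -0.22505036  0.12043802] [ 0.777  0.488 -0.602  1.907  0.356  0.875  1.428] [-8.3  1.6 15.2] [0.37 0.98 0.  ] 0.17660048807948425
```

Request:
jog_arm(dp=[[0,0,0],[0,0,0],[0,0,0],[0,0,0],[0,0,0]], angular=[[0,-0.06,0],[0,-0.12,0],[0,-0.18,0],[0,-0.22,0],[0,-0.22,0]], claw=[5,5,5,5,5])

```text
t: 14.3
eef_pos: [0.5031, -0.225, 0.1198]
tool_rot: [-0.0, 0.067, 0.998, -0.0]
contact_force: [-4.9, 1.7, 9.4]
gripper_width: 0.177
```

```bash
python3 snap.py 13 wrist,side;python3 - <<'E'
from h import *
a=load('wrist10')['pixels'];b=load('wrist13')['pixels']
c=lambda im:np.hstack([cv2.resize(im[120:220,125:225],None,fx=3,fy=3,interpolation=cv2.INTER_CUBIC),cv2.resize(im[120:220,420:520],None,fx=3,fy=3,interpolation=cv2.INTER_CUBIC)])
cv2.imwrite('pics/w13.png',np.vstack([c(b)]))
cv2.imwrite('pics/s13.png',cv2.resize(load('side13')['pixels'][120:230,310:410],None,fx=5,fy=5,interpolation=cv2.INTER_CUBIC))
E
```

```text
14.4 [ 0.5030272  -0.22501421  0.11982391] [ 0.783  0.48  -0.604  1.921  0.358  0.849  1.428] [-5.2  0.9  9.6] [0.29 1.01 0.03] 0.17805846257231742
```

View pics/s13.png

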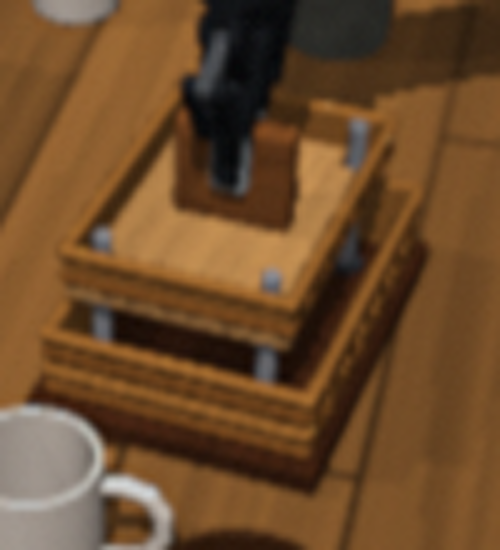

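View pics/w13.png

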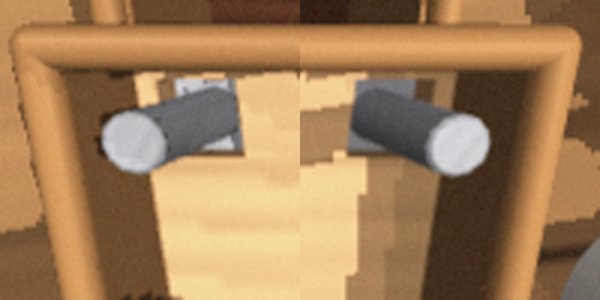

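Request:
jog_arm(dp=[[0,0,0],[0,0,0],[0,0,0],[0,0,0],[0,0,0]], angular=[[0,0,0],[0,0,0],[0,0,0],[0,0,0],[0,0,0]], claw=[17,20,26,34,45], grip_force=20)

```text
t: 14.9
eef_pos: [0.503, -0.225, 0.1186]
tool_rot: [-0.001, 0.067, 0.998, 0.0]
contact_force: [0.5, -0.3, -0.5]
gripper_width: 0.526
```

Request:
jog_arm(dp=[[0,0,0],[0,0,0],[0,0,0],[0,0,0],[0,0,0]], angular=[[0,0,0],[0,0,0],[0,0,0],[0,0,0],[0,0,0]], claw=[48,50,50,50,50])

```text
t: 15.4
eef_pos: [0.503, -0.2249, 0.1188]
tool_rot: [-0.0, 0.067, 0.998, 0.0]
contact_force: [0.7, 0.5, 0.6]
gripper_width: 0.581
```

```bash
python3 snap.py 14 wrist
```

```text
15.45 [ 0.50299015 -0.22496069  0.11878865] [ 0.783  0.482 -0.604  1.921  0.358  0.847  1.428] [-0.4 -1.2  0.1] [-0.03 -0.01  0.03] 0.5784513125512707
```

View pics/wrist14.png

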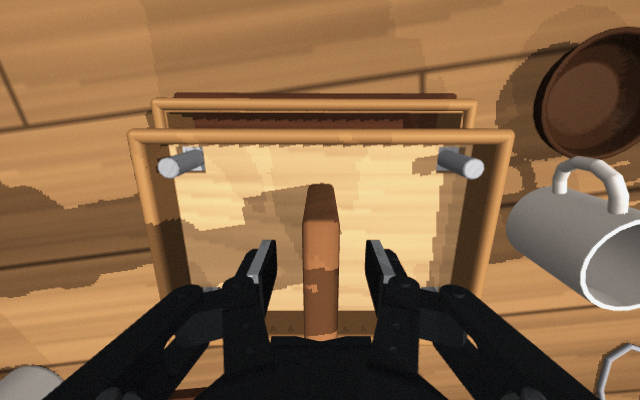

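Released: board at (320,185–335) is free between the pads (260, 380), and the posts stand at (170,165) and (470,165) through their holes. Retreating straight up.

Request:
jog_arm(dp=[[0,0,-0.3],[0,0,-1.0],[0,0,-2.0],[0,0,-3.2],[0,0,-4.5]], angular=[[0,0,0],[0,0,0],[0,0,0],[0,0,0],[0,0,0]], claw=[50,50,50,50,50])

```text
t: 15.95
eef_pos: [0.5027, -0.2248, 0.2325]
tool_rot: [-0.001, 0.067, 0.998, 0.001]
contact_force: [1.0, -0.4, 0.4]
gripper_width: 0.585
```

Request:
jog_arm(dp=[[0.5,0,-1.0],[1.5,0,-2.0],[2.5,0,-3.0],[3.0,0,-3.5],[3.0,0,-3.5]], angular=[[0,0,0],[0,0,0],[0,0,0],[0,0,0],[0,0,0]], claw=[50,50,50,50,50])

```text
t: 16.45
eef_pos: [0.4286, -0.2154, 0.3214]
tool_rot: [0.001, 0.067, 0.998, -0.001]
contact_force: [0.5, -0.1, 0.1]
gripper_width: 0.583
```

```bash
python3 snap.py 15 wrist,top,side;python3 - <<'E'
from h import *
k=lambda im,s:cv2.resize(im,None,fx=s,fy=s,interpolation=cv2.INTER_CUBIC)
cv2.imwrite('pics/f15.png',np.hstack([k(load('side15')['pixels'][110:230,300:410],3.6),k(load('top15')['pixels'][150:270,370:480],3.6)]))
E
```

```text
16.6 [ 0.42901968 -0.21501468  0.31848227] [ 0.974  0.129 -0.691  1.855  0.088  1.19   1.691] [-0.2 -0.4 -0.1] [ 0.02 -0.01  0.04] 0.5863806850858307
```

View pics/f15.png

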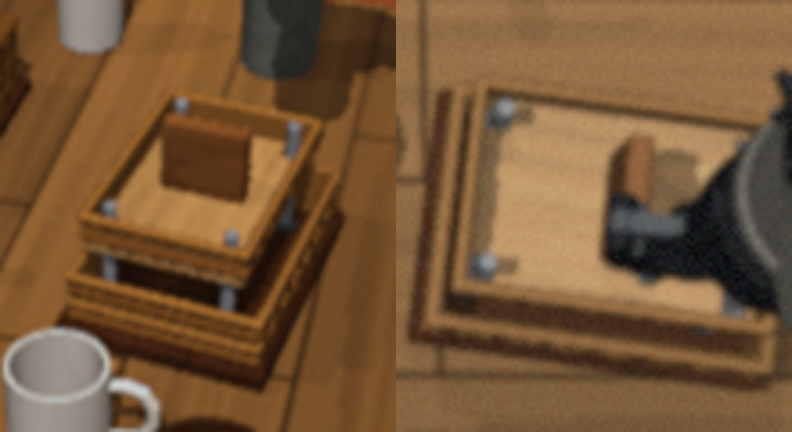

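View pics/top15.png

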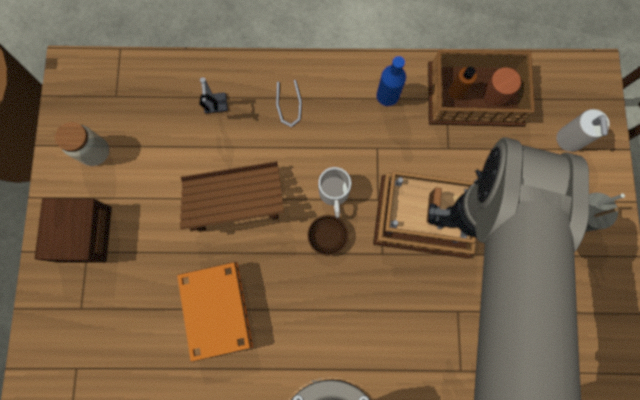

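View pics/wrist15.png

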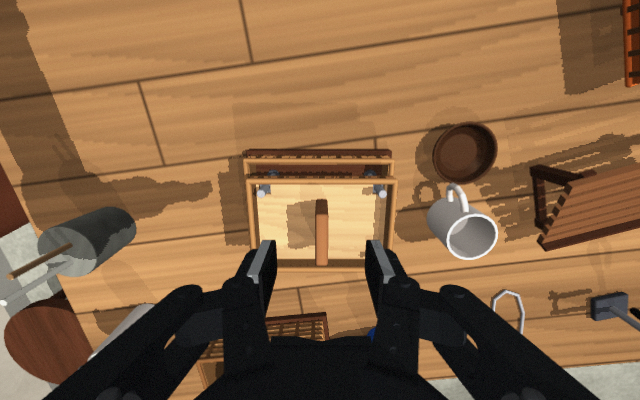

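All four post tips stand up inside the tray. In the side crop they are at (181,106), (294,138), (109,208) and (232,238). The rim is level, the rack is empty, and the bystanders are at their first pixel positions. Handing in.

```bash
python3 -c "
from station import *
print(hand_in())"
```

```text
the job is handed in; nothing more can be done
None
```

I took the brown rattan tray off the rack by its handle board, levelled it, and stacked it over the lower basket with each corner hole on its own post. I kept hold of it until it sat on the collars, then let go and backed the arm clear. The job is handed in at about 16.6 s, well inside the 58 s limit.

**Seating:** While lowering, the reading held at the tray's own weight, about 3 N, until the tool reached about 0.120 m. That puts the underside at the collar height of 85 mm. Pressing on raised it to about 11 N upward with no further drop.

**After release:** The reading fell to about zero. The side view shows all four post tips standing up inside the tray, with the rim level. The top view shows the rack empty and the mug, soap dish, shampoo bottle and tongue cleaner where they started. The orange look-alike was not touched.

**Disagreements:**
- The three cameras differed by 1–3 mm on where the tray and posts were. I settled the alignment from the wrist view of the post tips in the holes.
- At the seat I first misread the moment as a tilt, so I turned the held tray about 1 degree, briefly reaching about 15 N. The evidence then showed it had been level, so I turned it back before letting go.

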